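# Lock a gel comb into the casting stand

## Robot

A 7-joint arm with a two-finger parallel gripper is mounted at the origin on the work surface. World frame = base frame: x ahead of the robot, y to its left, z up, the work surface at z = 0. Lengths are in m, angles in rad, forces in N, time in s.
With the tool pointing down it reaches from about 0.35 to 0.9 m from the base axis. Payload 8.1 kg.
Tool frame: the origin (TCP) lies midway between the tips of the shut fingers; the grasp point (between the pads) lies 19 mm behind it (arm.hold_point_z is the distance from the TCP to the grasp point, in m); z points along the fingers, y is the direction in which the jaws open and shut (so a half turn about z gives the same grasp; the last joint's range is limited). The gripper opens to 92 mm and grips with 3 to 60 N. Pads are 19 mm wide; open, the fingers measure 130 mm over their backs; the gripper's body (75 mm by 190 mm) begins 47 mm behind the grasp point.
Start: joints at [1.089, 0.434, 0.025, 1.573, -0.012, 1.134, -0.075], TCP at [0.231, -0.581, 0.227] pointing down, gripper open.
Joint ranges: [-2.62, 2.62], [-0.44, 2.09], [-1.27, 1.32], [0.08, 2.57], [-1.32, 4.46], [0.12, 2], [-2.74, 2.74]. Speed limits (rad/s): [2.22, 2.22, 3.01, 3.01, 3.14, 3.14, 3.14].

## Interface

Orientations are given as a rotation vector (axis times angle).
In Python, from cell import arm gives the robot as it stands.
- The arm moves only by the shell command python3 -m pendant 'ROWS' [FORCE]. ROWS is JSON, a list of rows, each a list of 3 entries, a list of its own where there are three numbers: the shift along the tool's x, y, z in m, then the turn, a rotation vector about the tool's x, y, z in degrees, then the finger opening in m, from 0 to 0.0918. A call has 1 to 10 rows; each row shifts and turns the commanded pose from where the row before left it, along the tool's axes as they then stand; what a row does not reach is not made up. A row lasts 1/8 s, in which the tool goes at most 62.5 mm and 10.7 degrees, less where a joint would pass 70% of its speed; a pose out of reach is approached as far as the arm can. A call with a gripper value outside its range is refused whole. The fingers move at their own pace and stop on an object; FORCE is the grip in N (left out, the last holds). Time passes only in rows, so rows that do not move let the fingers close. It gives the time, the measured TCP pose, the force and the opening at its end, in the units of the state.
- arm.observe(): the state, without advancing time (a new reading comes with each control period).
- arm.get_image(name): name is "scene" or "top" or "wrist"; returns (picture, depth): 420x560x3 uint8, red, green, blue; 420x560 float32, m along the optical axis (not along the pixel's ray), 0 where there is no reading.
- arm.camera_params(name): a dict with "fovy" (degrees; the focal length in pixels is half the picture's height over the tangent of half this angle, whatever the lens; pixels are square), "cx", "cy" (the principal point, pixels), "rvec" (rotation vector, rad) and "tvec" (3), from world to camera coordinates, as OpenCV has them; the wrist camera has in their place "mount" (4x4, takes a point from camera to tool coordinates, whose origin is the TCP and whose axes are the flange's). Camera axes: x right, y down, z forward; pixel columns grow to the right and rows downward; lengths in m; the calibration is good to about 2 mm. A picture is of the moment at which its call begins: read the wrist's pose just before it. camera_params takes no time and is no camera call.
- arm.sign_off(): hands the job in, once; it reports no verdict.
Trained networks look in the newest picture that a camera, given by its name, has taken for a name from the list of things; names that differ only in an ending like _2 or _b are one class to them, and where a whole thing is asked for, a point or a joint stands for the part that bears it (a point fixed in the world has none). Each returns a list of dicts, best first, with "conf" (0 to 1); they miss things now and then, are a little off and sometimes report something else, mostly with a low value. They report only what shows in the picture. A call takes as long as a camera call. They do not tell look-alikes from the thing itself.
- arm.look_for(camera, label): "rect" ([centre column, centre row, width, height] in pixels, round what is visible of it).
- arm.masks_of(camera, label): "pixels" (420x560 bool, what is visible of it) and "rect" ([centre column, centre row, width, height] in pixels, round what is visible of it).
The state is a dict: "clock": time; "joints": joint angles; "dq": joint speeds; "joint_efforts": joint torques, N m; "position": TCP position; "ee_rot": TCP orientation; "force": force on the tool from outside, world axes, zero at the start; "ft_torque": the same for the moment, N m; "width": opening from 0.0 (shut) to 1.0 (fully open).
Only numpy, scipy, OpenCV 4.12 (cv2) and the standard library are available. Lean on these libraries where they do the work, as an engineer would, in place of code of your own. Each camera call takes 0.05 s, during which the arm holds its last target.

## Task

Get the casting stand ready for pouring a gel: pull its lock knob straight out until it clicks at its outer detent, then take the wide comb from the rack and put it teeth-down in the stand's slot until its rail rests on the stand. Then push the knob fully back home so that its bolt locks the comb in; leave the narrow comb and the other bench things where they are.

Things in the scene. Friction and masses are not known exactly. Their poses are not given: they have to be found in the camera images.
- stand: Fixed grey casting stand: base plate 110 (x) x 150 (y) x 12 mm, on it a block 60 (x) x 128 (y) mm whose top is 80 mm above the bench. Origin: centre of the underside; z up; its -x axis points out of the front face (30 mm from the origin), where the lock knob sticks out.
- slot (a point): Centre of the slot's mouth at the top of the stand's block, 80 mm above the bench; axes as the stand's. The slot runs along y: 96 mm long, 9 mm wide (x), 68 mm deep; a 45 degree lead-in widens the mouth to 19 mm over the top 5 mm. Beyond its two ends solid cheeks, level with the block's top, carry the ends of the comb's rail.
- lock_knob (a joint): Push-pull knob sliding along the stand's x: 0 = home, 0.025 m = out at its outer detent, towards the stand's -x. A detent spring (4 N at the ends, plus 1 N friction) holds it at both ends and flips at half travel: past 0.0125 it finishes by itself. Home, its bolt (10 mm thick, 18 mm below the slot's mouth, at mid-slot) blocks the slot, or passes the window of a seated comb.
- knob_face (a point): Centre of the flat outer face of the aluminium knob, 62 mm above the bench; moves with the knob, axes as the stand's. The knob is a disc of 40 mm diameter, 12 mm thick, on a 10 mm round steel stem along the stand's x. Between the disc's back and the stand's front face there are 40 mm of bare stem when home, 65 mm when out.
- rack: Fixed aluminium comb rack, 115 (x) x 120 (y) x 30 mm, with two parallel bays along y, 64 mm apart (at x = -32 and +32 mm), each 6.5 mm wide, open at the top, with its floor 6 mm above the bench. Origin: centre of the underside. Each bay holds one comb standing teeth-down; which comb is in which bay varies.
- wide_comb: White comb, 35 to 70 g, upright: blade 88 (y) x 5 (x) mm, 50 mm high under the rail, nine teeth (lower 15 mm), a window 20 mm wide, 16 mm high in the middle (centre 18 mm under the rail); on top a rail 116 (y) x 12 (x) x 14 mm high: grip across its 12 mm. Origin: centre of the blade's lower edge, 6 mm above the bench at the start; z up. Both ways round are equal.
- comb_rail (a point): On the wide comb: centre of the underside of its rail, 50 mm above the teeth's tips; axes as the comb's. Coincides with point slot when the comb is seated.
- narrow_comb: Similar white comb, narrower: blade 56 mm, rail 84 mm long, four broad teeth, no window. Stays in the rack's other bay. Origin: centre of the blade's lower edge.
- gel_tray: White open gel tray 110 x 130 x 30 mm, bystander. Origin: centre of the underside.
- tip_box: Grey tip box with clear lid 85 x 120 x 57 mm, bystander. Origin: centre of the underside.
- buffer: Glass buffer bottle, 72 mm diameter, 150 mm high, bystander. Origin: centre of the underside.
Things that resemble listed ones, but are neither listed nor needed, are in the scene too. What is shaped like the wide_comb but orange or purple is not meant.

How it is judged:
On the way, in this order (a step that is already met when the one before it is completed fails the run):
1. the lock knob is pulled out to its outer detent (value of joint lock_knob above 0.022 m), for 0.2 s.
2. the wide comb is seated in the slot, its rail on the stand, with the knob still out (value of joint lock_knob above 0.02 m and z of comb_rail in the frame of slot between -0.003 and 0.003 m and x of comb_rail in the frame of slot between -0.006 and 0.006 m and y of comb_rail in the frame of slot between -0.008 and 0.008 m and angle between comb_rail's own z axis and vertical below 0.12 rad and angle between the y axis of comb_rail and the y axis of slot, either way round below 0.12 rad), for 0.2 s.
At the end, for the whole second after the job is handed in: The knob is home (within 3 mm), and the wide comb is at rest in the slot, upright within 0.12 rad and along it within 0.12 rad, the middle of its rail's underside within 3 mm in height, 6 mm across and 8 mm along of the centre of the slot's mouth (value of joint lock_knob below 0.003 m and z of comb_rail in the frame of slot between -0.003 and 0.003 m and x of comb_rail in the frame of slot between -0.006 and 0.006 m and y of comb_rail in the frame of slot between -0.008 and 0.008 m and angle between comb_rail's own z axis and vertical below 0.12 rad and angle between the y axis of comb_rail and the y axis of slot, either way round below 0.12 rad and linear speed of wide_comb below 0.02 m/s); the robot touches nothing.
It fails at once if the narrow comb is moved more than 30 mm (distance of narrow_comb from where it was at the start of the episode above 0.03 m).
It fails at once if the gel tray, tip box or buffer bottle is moved more than 30 mm or the bottle tipped (distance of any of gel_tray, tip_box, buffer from where it was at the start of the episode above 0.03 m or angle between buffer's own z axis and vertical above 0.4 rad).
It also fails if it takes over 69 s, if anything falls off the work surface, if the arm or the gripper's body presses on something with over 40 N, if the wrist force passes 120 N, or if a joint passes its speed limit or range.

## Working session

There is one attempt and no reset: what is moved stays moved. The work goes in short steps, Python scripts to look and compute and a shell command to move; the robot and the scene stay as the last step left them, time stands still between calls to the robot, and variables do not carry over. Pictures are saved under pics/ and viewed, and the job is handed in when it is done.

```bash
ls; mkdir -p pics; python3 - <<'E'
from cell import arm
import cv2
print(arm.observe())
for n in ("scene","top","wrist"):
    im,d=arm.get_image(n); cv2.imwrite(f"pics/{n}0.png",im[:,:,::-1])
    print(n,arm.camera_params(n))
print(arm.hold_point_z)
E
```

```text
pics
{'clock': 0.0, 'joints': array([ 1.08940722,  0.43525122,  0.02496012,  1.5740964 , -0.01159566,
        1.13399941, -0.07508446]), 'dq': array([-0.00062149,  0.00015046, -0.0005244 , -0.00012365, -0.00104178,
        0.00111456,  0.00131953]), 'joint_efforts': array([-1.74789857e-04, -6.67858815e+01,  9.84864347e-01, -3.14461613e+01,
       -6.05223561e-02,  4.29577637e-02,  1.71729807e-04]), 'position': array([ 0.23088403, -0.58023664,  0.22592756]), 'ee_rot': array([-3.08390855e+00, -5.91095645e-01,  6.97164289e-04]), 'force': array([-0.16009012,  0.80914913, -0.04999621]), 'ft_torque': array([-0.02202333, -0.0129306 ,  0.00753155]), 'width': 0.9956846508711343}
scene {'fovy': 50.91836434430906, 'cx': 279.0721083453369, 'cy': 211.5542038129946, 'rvec': array([ 1.24636805,  2.12344577, -1.08888325]), 'tvec': array([ 0.27644391, -0.20386254,  1.69970161])}
top {'fovy': 49.63226254551613, 'cx': 275.0510261253796, 'cy': 206.2177301020144, 'rvec': array([ 2.21087923, -2.15987073,  0.13454978]), 'tvec': array([-0.05031335,  0.5422837 ,  1.13276199])}
wrist {'fovy': 62.84996120211585, 'cx': 281.127424413533, 'cy': 201.90818354517955, 'mount': array([[ 1.08167169e-04, -9.66805507e-01, -2.55513403e-01,
         6.78207719e-02],
       [ 9.99997988e-01, -4.07219587e-04,  1.96415955e-03,
        -7.49121782e-04],
       [-2.00301033e-03, -2.55513101e-01,  9.66803518e-01,
        -1.59067111e-01],
       [ 0.00000000e+00,  0.00000000e+00,  0.00000000e+00,
         1.00000000e+00]])}
0.0188
```

View pics/scene0.png

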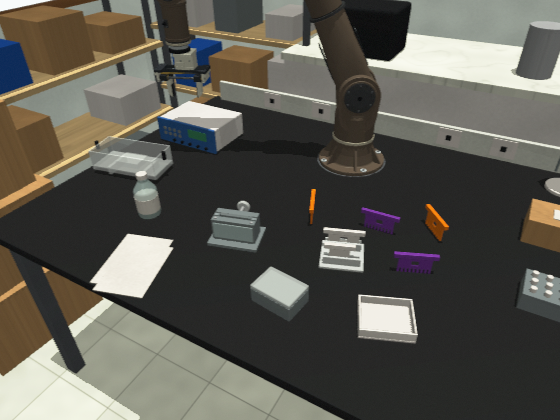

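View pics/top0.png

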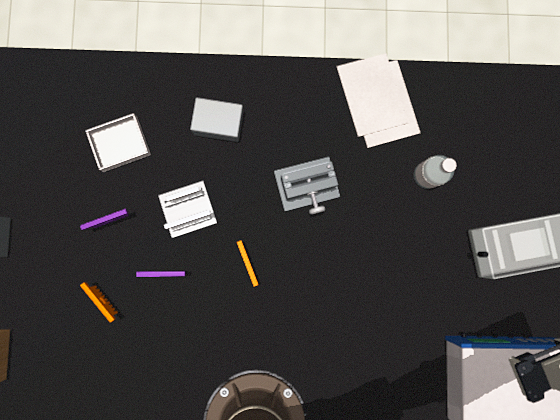

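```bash
cat > h.py <<'E'
import numpy as np, cv2
from scipy.spatial.transform import Rotation as R
from cell import arm
def K(p,h=420):
    f=h/2/np.tan(np.radians(p['fovy']/2)); return np.array([[f,0,p['cx']],[0,f,p['cy']],[0,0,1]])
def pose(name,st=None):
    p=arm.camera_params(name)
    if name=='wrist':
        st=st or arm.observe(); T=np.eye(4);T[:3,:3]=R.from_rotvec(st['ee_rot']).as_matrix();T[:3,3]=st['position']
        return K(p),T@p['mount']
    W=np.eye(4);W[:3,:3]=R.from_rotvec(p['rvec']).as_matrix();W[:3,3]=p['tvec'];return K(p),np.linalg.inv(W)
def cloud(d,Kc,C):
    v,u=np.indices(d.shape); P=np.stack([(u-Kc[0,2])/Kc[0,0]*d,(v-Kc[1,2])/Kc[1,1]*d,d],-1)
    return P@C[:3,:3].T+C[:3,3]
def proj(X,Kc,C):
    W=np.linalg.inv(C);q=np.atleast_2d(X)@W[:3,:3].T+W[:3,3];q=q@Kc.T;return q[:,:2]/q[:,2:]
E
python3 - <<'E'
from h import *
for n in("top","scene"):
    im,d=arm.get_image(n);Kc,C=pose(n);P=cloud(d,Kc,C)
    for l in("stand","lock_knob","rack","wide_comb","narrow_comb"):
        for m in arm.masks_of(n,l)[:4]:
            if m['conf']<.3: continue
            q=P[m['pixels']&(d>0)]
            print(n,l,round(m['conf'],2),np.round(m['rect']),np.round(np.median(q,0),3),np.round(np.percentile(q,[3,97],axis=0),3).tolist())
E
```

```text
top lock_knob 0.7 [318. 198.  15.  29.] [ 0.537 -0.135  0.071] [[0.525, -0.154, 0.063], [0.572, -0.123, 0.083]]
top rack 0.64 [188. 207.  56.  50.] [0.535 0.182 0.007] [[0.473, 0.124, 0.001], [0.595, 0.246, 0.066]]
top wide_comb 0.87 [108. 220.  43.  23.] [0.496 0.382 0.063] [[0.475, 0.33, 0.015], [0.517, 0.429, 0.068]]
top wide_comb 0.84 [ 97. 302.  33.  38.] [0.299 0.385 0.06 ] [[0.26, 0.349, -0.0], [0.336, 0.42, 0.067]]
top wide_comb 0.76 [162. 274.  48.  10.] [0.368 0.228 0.063] [[0.363, 0.182, 0.054], [0.376, 0.288, 0.068]]
top wide_comb 0.72 [187. 219.  48.  20.] [0.502 0.175 0.069] [[0.482, 0.127, 0.031], [0.522, 0.228, 0.073]]
top narrow_comb 0.53 [180. 191.  33.  11.] [0.564 0.189 0.069] [[0.55, 0.156, 0.03], [0.579, 0.225, 0.073]]
scene stand 0.69 [242. 205.  12.  12.] [ 0.538 -0.134  0.066] [[0.481, -0.203, 0.001], [0.557, -0.121, 0.082]]
scene stand 0.58 [235. 224.  62.  56.] [ 0.629 -0.107  0.052] [[0.537, -0.172, 0.004], [0.666, -0.047, 0.082]]
scene lock_knob 0.61 [344. 254.  47.  34.] [0.566 0.206 0.01 ] [[0.492, 0.129, 0.001], [0.599, 0.254, 0.032]]
scene rack 0.69 [344. 256.  44.  29.] [0.568 0.215 0.009] [[0.492, 0.136, 0.003], [0.598, 0.254, 0.032]]
scene wide_comb 0.96 [418. 261.  50.  24.] [0.5   0.384 0.042] [[0.481, 0.337, 0.0], [0.521, 0.428, 0.065]]
scene wide_comb 0.74 [344. 235.  42.  19.] [0.503 0.183 0.06 ] [[0.488, 0.134, 0.031], [0.524, 0.225, 0.071]]
scene wide_comb 0.71 [438. 221.  25.  32.] [0.302 0.389 0.039] [[0.246, 0.351, -0.002], [0.341, 0.422, 0.065]]
scene wide_comb 0.67 [381. 219.  39.  26.] [0.371 0.236 0.037] [[0.277, 0.183, -0.002], [0.378, 0.285, 0.065]]
scene narrow_comb 0.53 [341. 251.  32.  19.] [0.568 0.193 0.059] [[0.551, 0.158, 0.03], [0.583, 0.227, 0.071]]
```

```bash
python3 - <<'E'
from h import *
im,d=arm.get_image("top");Kc,C=pose("top");P=cloud(d,Kc,C)
cv2.imwrite("pics/crop1.png",np.hstack([cv2.resize(im[170:250,140:240,::-1],None,fx=4,fy=4),cv2.resize(im[140:220,260:360,::-1],None,fx=4,fy=4)]))
def rect(m,n):
    q=P[m][:,:2]; r=cv2.minAreaRect((q*1000).astype(np.float32)); b=cv2.boxPoints(r)/1000
    L=max(((b[i]-b[(i+1)%4]) for i in range(2)),key=lambda e:np.hypot(*e))
    print(n,len(q),np.round(r[0],1),np.round(r[1],1),'long axis deg from y',round(np.degrees(np.arctan2(-L[0]*np.sign(L[1]),abs(L[1]))),2),'zmed',np.median(P[m][:,2]))
v,u=np.indices(d.shape)
def box(a,b,c,e): return (u>a)&(u<b)&(v>c)&(v<e)&(d>0)
z=P[...,2]
rect(box(265,350,150,190)&(z>.073)&(z<.09),'stand top')
rect(box(265,350,150,215)&(z>.007)&(z<.09)&~box(300,330,187,220),'stand all')
rect(box(300,335,203,220)&(z>.04),'knob')
rect(box(155,222,205,235)&(z>.058),'wide'); rect(box(155,222,180,205)&(z>.058),'narrow')
rect(box(150,225,175,240)&(z>.02)&(z<.045),'rack')
st=arm.observe();print(R.from_rotvec(st['ee_rot']).as_matrix().round(3))
E
```

```text
stand top 976 [ 606.9 -119.6] [ 62.1 128.1] long axis deg from y 16.11 zmed 0.0796690098540026
stand all 1959 [ 595.7 -134. ] [139.2 213.3] long axis deg from y 14.85 zmed 0.07516356278477065
knob 98 [ 537.9 -139.6] [22.1 38.4] long axis deg from y 16.15 zmed 0.0755151764837747
wide 257 [502.4 176.5] [ 12.6 115.1] long axis deg from y 20.04 zmed 0.06968203951077201
narrow 190 [565. 191.] [13.3 83.7] long axis deg from y 20.48 zmed 0.06875912750234114
rack 355 [532.1 187.4] [ 87.  102.7] long axis deg from y 19.76 zmed 0.02967517686457244
[[ 0.929  0.37  -0.   ]
 [ 0.37  -0.929 -0.   ]
 [-0.     0.    -1.   ]]
```

View pics/crop1.png

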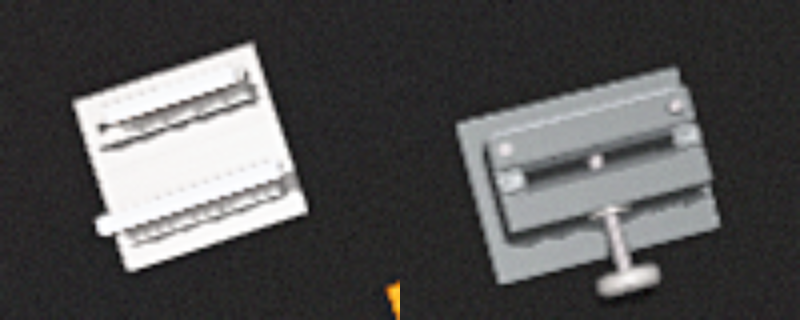

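Candidates for the wide comb in the top picture are white wide (187,219), white narrow (180,191), purple (104,219) and (160,274), and orange (97,302) and (248,263). I choose (187,219): it is white, has a 115 mm rail and stands in the rack. The crop confirms it as the longer of the two white ones. First the knob: I'll move above the stand.

```bash
python3 -m pendant '[[[0.0333,-0.021,0],[0,0,0],0.09],[[0.0333,-0.021,0],[0,0,0],0.09],[[0.0333,-0.021,0],[0,0,0],0.09],[[0.0333,-0.021,0],[0,0,0],0.09],[[0.0333,-0.021,0],[0,0,0],0.09],[[0.0333,-0.021,0],[0,0,0],0.09],[[0.0333,-0.021,0],[0,0,0],0.09],[[0.0333,-0.021,0],[0,0,0],0.09],[[0.0333,-0.021,0],[0,0,0],0.09],[[0.0333,-0.021,0],[0,0,0],0.09]]'
```

```text
clock: 2.05
position: [0.4636, -0.2615, 0.2269]
ee_rot: [3.085, 0.591, 0.0]
force: [0.5, -0.2, 0.5]
width: 0.982
```

```bash
python3 -m pendant '[[[0.033,-0.021,0],[0,0,0],0.09],[[0.033,-0.021,0],[0,0,0],0.09],[[0.033,-0.021,0],[0,0,0],0.09],[[0.033,-0.021,0],[0,0,0],0.09],[[0,0,0],[0,0,5.6],0.09],[[0,0,0],[0,0,0],0.09]]'
cat > refine.py <<'E'
from h import *
import sys
st=arm.observe()
im,d=arm.get_image("wrist");Kc,C=pose("wrist",st);P=cloud(d,Kc,C)
cv2.imwrite(f"pics/{sys.argv[1]}.png",im[:,:,::-1])
print(st['position'].round(4),R.from_rotvec(st['ee_rot']).as_matrix()[:,0].round(4),st['force'].round(1),round(st['width'],3))
np.savez("w.npz",im=im,P=P,d=d)
E
python3 refine.py w1
```

```text
clock: 2.8
position: [0.5546, -0.1354, 0.2267]
ee_rot: [3.11, 0.442, -0.0]
force: [0.7, 0.7, 0.9]
width: 0.98
[ 0.5546 -0.1354  0.2267] [ 9.605e-01  2.784e-01 -2.000e-04] [0.7 0.7 0.9] 0.98
```

View pics/w1.png

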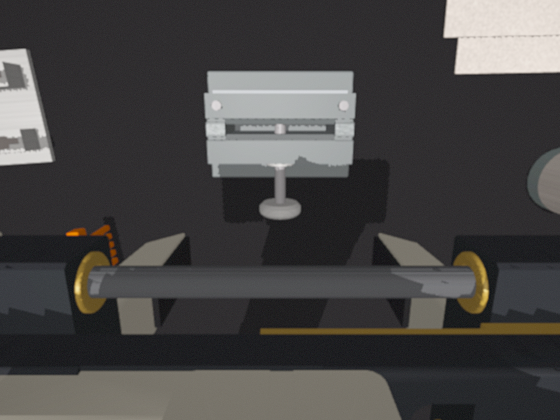

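```bash
python3 - <<'E'
from h import *
w=np.load("w.npz");P=w['P'];d=w['d'];z=P[...,2]
v,u=np.indices(d.shape)
def box(a,b,c,e): return (u>a)&(u<b)&(v>c)&(v<e)&(d>0)
def rect(m,n):
    q=P[m][:,:2]; r=cv2.minAreaRect((q*1000).astype(np.float32)); b=cv2.boxPoints(r)/1000
    L=max(((b[i]-b[(i+1)%4]) for i in range(2)),key=lambda e:np.hypot(*e))
    print(n,len(q),np.round(r[0],1),np.round(r[1],1),round(np.degrees(np.arctan2(-L[0]*np.sign(L[1]),abs(L[1]))),2),P[m][:,2].max().round(3))
rect(box(190,370,60,166)&(z>.077)&(z<.086),'top')
# slot: within central top area, low points
rect(box(222,338,95,160)&(z<.07)&(z>-.1)&(u>226)&(v<140)&(v>120),'slot low')
rect(box(255,305,195,222)&(z>.045),'knob')
q=P[box(272,289,172,192)&(z>.055)];print('stem',q.mean(0).round(4))
E
```

```text
top 8715 [ 604.9 -119.7] [ 59.8 128.4] 16.15 0.085
slot low 1062 [ 604.7 -119.9] [ 8.1 96.6] 16.09 0.07
knob 750 [ 535.4 -139.8] [18.6 38.9] 15.54 0.084
stem [ 0.5571 -0.1335  0.0668]
```

```bash
python3 -m pendant '[[[-0.0015,-0.001,0.03],[0,0,0],0.09],[[0,0,0.03],[0,0,0],0.09],[[0,0,0.03],[0,0,0],0.09],[[0,0,0.03],[0,0,0],0.09],[[0,0,0.03],[0,0,0],0.09],[[0,0,0.03],[0,0,0],0.09],[[0,0,0.003],[0,0,0],0.06],[[0,0,0],[0,0,0],0.03],[[0,0,0],[0,0,0],0.0],[[0,0,0],[0,0,0],0.0]]' 30
python3 -m pendant '[[[0,0,0],[0,0,0],0.0],[[0,0,0],[0,0,0],0.0],[[0,0,0],[0,0,0],0.0]]' 40
```

```text
clock: 4.1
position: [0.5534, -0.1353, 0.0448]
ee_rot: [3.11, 0.44, 0.003]
force: [-1.0, 0.1, 0.3]
width: 0.595
clock: 4.47
position: [0.5527, -0.1351, 0.0438]
ee_rot: [3.111, 0.44, -0.0]
force: [-0.7, 0.6, 0.1]
width: 0.268
```

```bash
python3 -m pendant '[[[0,0,0],[0,0,0],0.0],[[0,0,0],[0,0,0],0.0],[[0,0,0],[0,0,0],0.0],[[0,0,0],[0,0,0],0.0]]' 40; python3 refine.py w2; python3 -c "
from h import *
im,d=arm.get_image('scene');cv2.imwrite('pics/s2.png',cv2.resize(im[150:290,160:360,::-1],None,fx=4,fy=4))"
```

```text
clock: 4.97
position: [0.5526, -0.1346, 0.0437]
ee_rot: [-3.11, -0.44, 0.0]
force: [-0.9, 2.7, 1.1]
width: 0.094
[ 0.5526 -0.1346  0.0437] [ 9.607e-01  2.777e-01 -2.000e-04] [-0.9  2.7  1.1] 0.094
```

View pics/s2.png

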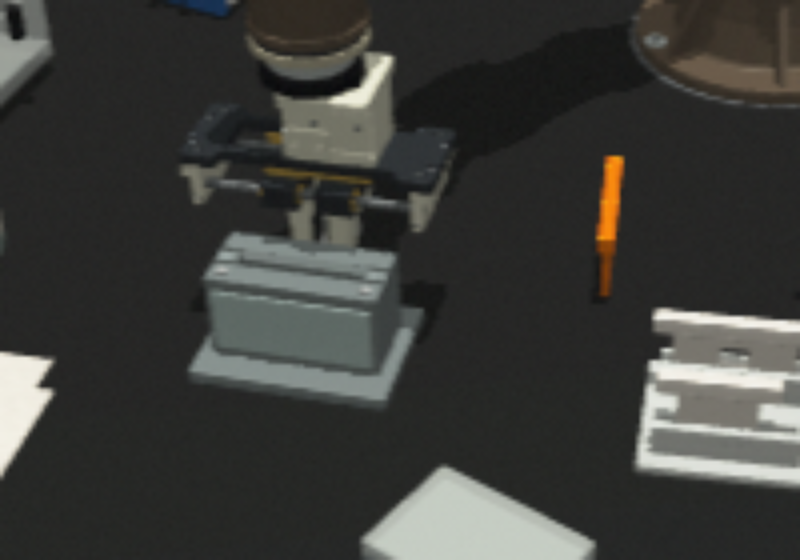

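View pics/w2.png

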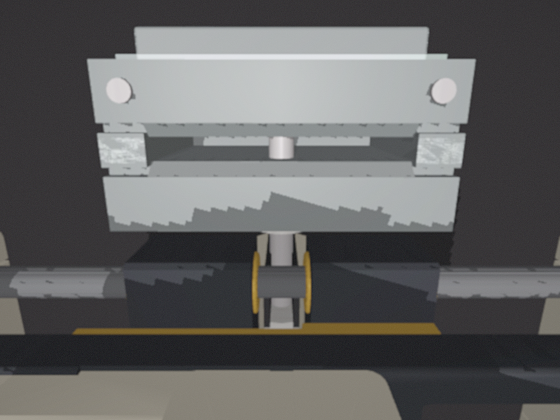

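The fingers hold the stem, which is at column 281 (width about 8.7 mm of a 10 mm stem). The bolt shows in the slot at (281,147). Now I'll pull along -x.

```bash
python3 -m pendant '[[[-0.003,0,0],[0,0,0],0.0],[[-0.004,0,0],[0,0,0],0.0],[[-0.004,0,0],[0,0,0],0.0],[[-0.004,0,0],[0,0,0],0.0],[[-0.004,0,0],[0,0,0],0.0],[[-0.004,0,0],[0,0,0],0.0],[[-0.003,0,0],[0,0,0],0.0],[[0,0,0],[0,0,0],0.0]]' 40; python3 refine.py w3
```

```text
clock: 6.08
position: [0.5285, -0.1416, 0.0438]
ee_rot: [-3.11, -0.441, -0.003]
force: [3.2, 5.7, -3.6]
width: 0.096
[ 0.5285 -0.1416  0.0438] [0.9606 0.2779 0.0019] [ 3.2  5.7 -3.6] 0.096
```

View pics/w3.png

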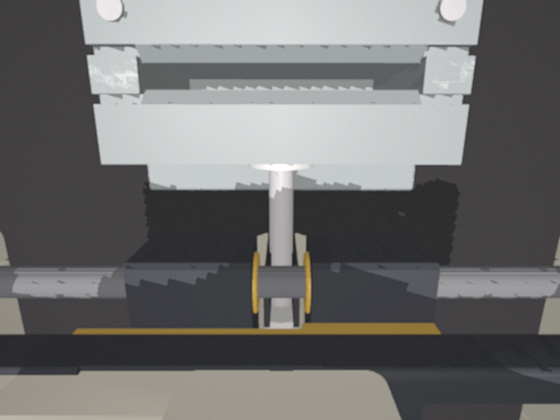

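```bash
python3 -m pendant '[[[0.001,0,0],[0,0,0],0.03],[[0,0,0],[0,0,0],0.06],[[0,0,0],[0,0,0],0.09],[[0,0,0],[0,0,0],0.09],[[0,0,0],[0,0,0],0.09],[[0,0,0],[0,0,0],0.09],[[0,0,-0.02],[0,0,0],0.09],[[0,0,-0.04],[0,0,0],0.09],[[0,0,-0.04],[0,0,0],0.09],[[0,0,-0.04],[0,0,0],0.09]]' 40; python3 -c "
from h import *
print(arm.observe()['joints'].round(2))"; python3 refine.py w4
```

```text
clock: 7.38
position: [0.5285, -0.142, 0.185]
ee_rot: [3.111, 0.44, -0.0]
force: [-0.0, -0.3, 0.2]
width: 0.98
[ 0.3   0.36 -0.18  1.81  0.07  0.98 -1.2 ]
[ 0.5285 -0.142   0.185 ] [ 9.608e-01  2.774e-01 -1.000e-04] [-0.  -0.3  0.2] 0.98
```

View pics/w4.png

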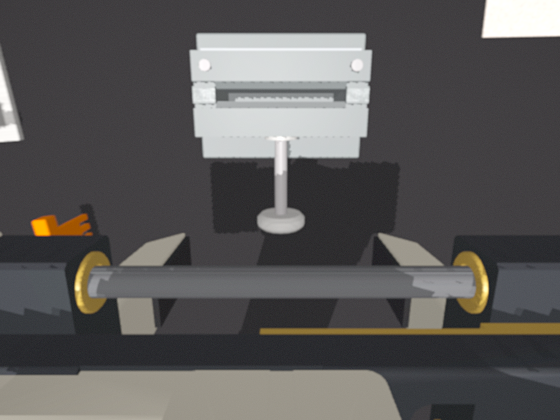

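```bash
python3 -m pendant '[[[0.0079,-0.0392,-0.0044],[0,0,0],0.09],[[0.0079,-0.0392,-0.0044],[0,0,0],0.09],[[0.0079,-0.0392,-0.0044],[0,0,0],0.09],[[0.0079,-0.0392,-0.0044],[0,0,0],0.09],[[0.0079,-0.0392,-0.0044],[0,0,0],0.07],[[0.0079,-0.0392,-0.0044],[0,0,0],0.05],[[0.0079,-0.0392,-0.0044],[0,0,0],0.04],[[0.0079,-0.0392,-0.0044],[0,0,0],0.04],[[0,0,0],[0,0,-10.4],0.04],[[0,0,0],[0,0,-10.4],0.04]]'
python3 -m pendant '[[[0,0,0],[0,0,-10.4],0.04],[[0,0,0],[0,0,-10.4],0.04],[[0,0,0],[0,0,-10.4],0.04],[[0,0,0],[0,0,-10.4],0.04],[[0,0,0],[0,0,-10.4],0.04],[[0,0,0],[0,0,-10.4],0.04],[[0,0,0],[0,0,-10.4],0.04],[[0,0,0],[0,0,0],0.04],[[0,0,0],[0,0,0],0.04]]'
python3 refine.py w5
```

```text
clock: 8.68
position: [0.5022, 0.1776, 0.2187]
ee_rot: [2.976, 1.005, -0.0]
force: [0.1, 0.5, 0.0]
width: 0.442
clock: 9.8
position: [0.5025, 0.1767, 0.2188]
ee_rot: [-1.814, -2.565, 0.0]
force: [-0.2, -0.4, 0.8]
width: 0.436
[0.5025 0.1767 0.2188] [-0.3331  0.9429 -0.    ] [-0.2 -0.4  0.8] 0.436
```

View pics/w5.png

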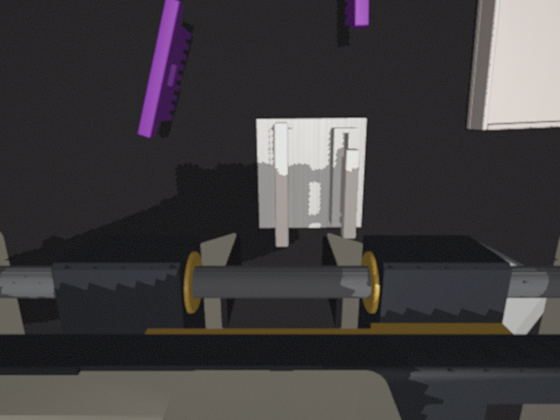

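```bash
cat > comb.py <<'E'
from h import *
w=np.load("w.npz");P=w['P'];d=w['d'];z=P[...,2]
v,u=np.indices(d.shape)
def box(a,b,c,e): return (u>a)&(u<b)&(v>c)&(v<e)&(d>0)
def rect(m,n):
    q=P[m][:,:2]; r=cv2.minAreaRect((q*1000).astype(np.float32)); b=cv2.boxPoints(r)/1000
    L=max(((b[i]-b[(i+1)%4]) for i in range(2)),key=lambda e:np.hypot(*e))
    x=np.array(r[0])/1000
    t=w2[:2]; Rm=R.from_rotvec(arm.observe()['ee_rot']).as_matrix()
    dl=np.array([*(x-t),0])@Rm
    print(n,len(q),np.round(r[0],1),np.round(r[1],1),round(np.degrees(np.arctan2(-L[0]*np.sign(L[1]),abs(L[1]))),2),np.median(P[m][:,2]).round(4),'tool shift',dl.round(4))
w2=arm.observe()['position']
E
python3 - <<'E'
from comb import *
rect(box(265,300,110,255)&(z>.062)&(z<.08),'wide')
rect(box(335,365,110,245)&(z>.062)&(z<.08),'narrow')
E
```

```text
wide 1610 [501.4 178.4] [ 12.  114.9] 20.01 0.0711 tool shift [ 0.0019 -0.0004 -0.    ]
narrow 1284 [564.2 192.6] [12.4 83.4] 20.13 0.0709 tool shift [-0.0057  0.0635 -0.    ]
```

```bash
python3 -m pendant '[[[0.0015,-0.0004,0.03],[0,0,-0.5],0.04],[[0,0,0.03],[0,0,0],0.04],[[0,0,0.03],[0,0,0],0.04],[[0,0,0.03],[0,0,0],0.04],[[0,0,0.02],[0,0,0],0.04],[[0,0,0.015],[0,0,0],0.04],[[0,0,0.005],[0,0,0],0.04],[[0,0,0],[0,0,0],0.04]]' 30
python3 refine.py w6
```

```text
clock: 10.85
position: [0.5018, 0.1782, 0.0591]
ee_rot: [1.798, 2.576, 0.0]
force: [-0.3, -0.6, 0.2]
width: 0.434
[0.5018 0.1782 0.0591] [-3.449e-01  9.386e-01 -1.000e-04] [-0.3 -0.6  0.2] 0.434
```

View pics/w6.png

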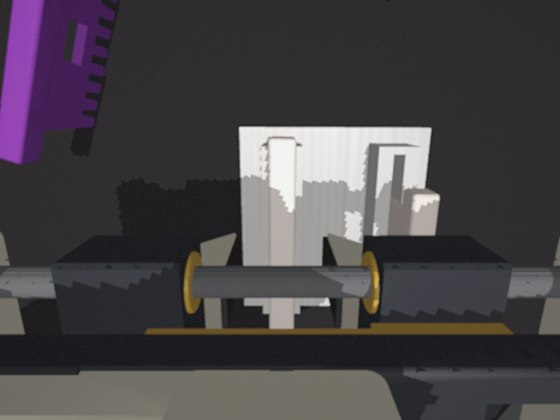

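The rail at column 281 lies midway between the open fingers, and the narrow comb at (425,210) is clear of them. Closing the gripper.

```bash
python3 -m pendant '[[[0,0,0],[0,0,0],0.02],[[0,0,0],[0,0,0],0.005],[[0,0,0],[0,0,0],0.005],[[0,0,0],[0,0,0],0.0],[[0,0,0],[0,0,0],0.0],[[0,0,0],[0,0,0],0.0],[[0,0,0],[0,0,0],0.0]]' 30
```

```text
clock: 11.78
position: [0.5017, 0.1781, 0.0591]
ee_rot: [1.797, 2.576, 0.0]
force: [-0.1, -0.2, 3.5]
width: 0.126
```

Holding about 11.6 mm. Lifting slowly.

```bash
python3 -m pendant '[[[0,0,-0.005],[0,0,0],0.0],[[0,0,-0.015],[0,0,0],0.0],[[0,0,-0.02],[0,0,0],0.0],[[0,0,-0.025],[0,0,0],0.0],[[0,0,-0.03],[0,0,0],0.0],[[0,0,-0.03],[0,0,0],0.0],[[0,0,-0.02],[0,0,0],0.0],[[0,0,0],[0,0,0],0.0]]' 30
python3 refine.py w7;  python3 -c "
from h import *
im,d=arm.get_image('scene');cv2.imwrite('pics/s7.png',cv2.resize(im[130:290,240:440,::-1],None,fx=4,fy=3.75))"
```

```text
clock: 12.78
position: [0.5022, 0.1787, 0.206]
ee_rot: [1.796, 2.575, 0.004]
force: [1.2, 0.5, -0.6]
width: 0.129
[0.5022 0.1787 0.206 ] [-0.3454  0.9385 -0.    ] [ 1.2  0.5 -0.6] 0.129
```

View pics/w7.png

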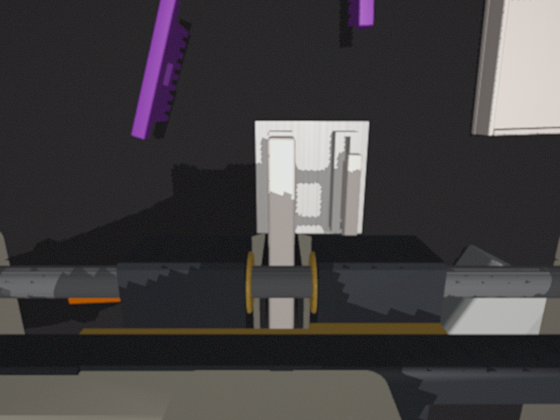

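View pics/s7.png

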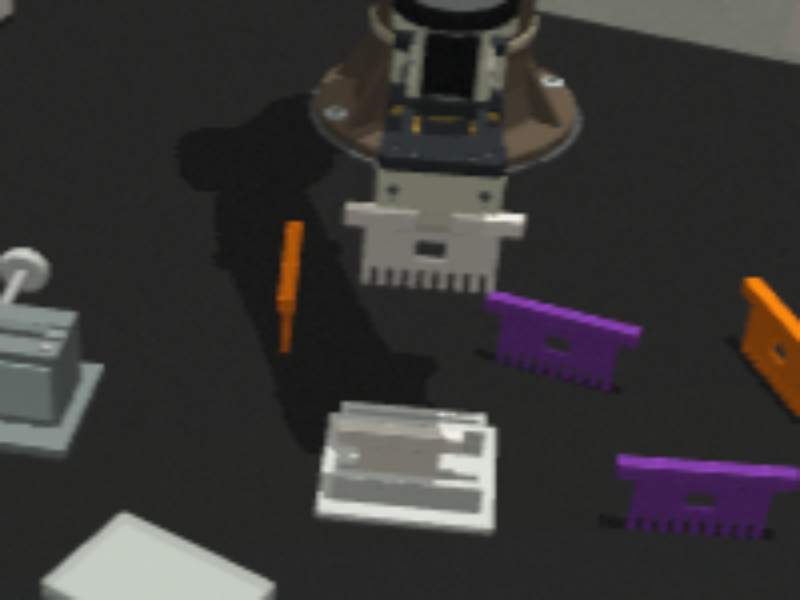

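```bash
python3 -m pendant '[[[-0.025,-0.0008,0],[0,0,0],0.0],[[-0.04,-0.0008,0],[0,0,0],0.0],[[-0.045,-0.0008,0],[0,0,0],0.0],[[-0.045,-0.0008,0],[0,0,0],0.0],[[-0.045,-0.0009,0],[0,0,0],0.0],[[-0.045,-0.0009,0],[0,0,0],0.0],[[-0.04,-0.0009,0],[0,0,0],0.0],[[-0.0306,-0.0009,0],[0,0,0],0.0],[[0,0,0],[0,0,4.1],0.0],[[0,0,0],[0,0,0],0.0]]' 30
python3 refine.py w8; python3 -c "
from h import *
im,d=arm.get_image('scene');cv2.imwrite('pics/s8.png',cv2.resize(im[130:290,160:360,::-1],None,fx=4,fy=3.75))"
```

```text
clock: 14.12
position: [0.6035, -0.1204, 0.2026]
ee_rot: [-1.887, -2.509, 0.001]
force: [-0.6, 0.3, -0.8]
width: 0.127
[ 0.6035 -0.1204  0.2026] [-0.2775  0.9607  0.0011] [-0.6  0.3 -0.8] 0.127
```

View pics/w8.png

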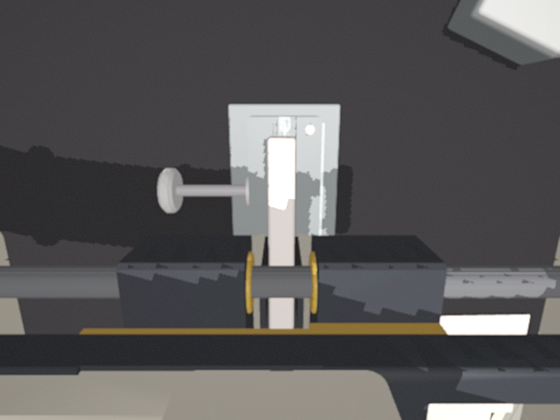

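View pics/s8.png

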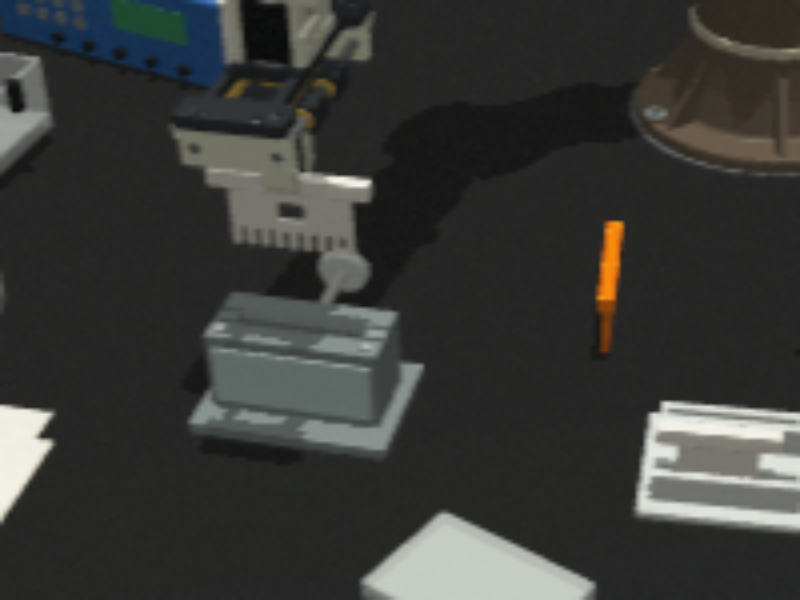

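```bash
python3 - <<'E'
from comb import *
Rm=R.from_rotvec(arm.observe()['ee_rot']).as_matrix(); T=(P-w2)@Rm
m=box(265,300,125,245)&(z>.19)
t=T[m];ym=[t[(t[:,0]>a)&(t[:,0]<a+.01),1] for a in (.025,.035,.045)]
print('rail x max',t[:,0].max(),'y',[((a.min()+a.max())/2).round(4) for a in ym],'zmed by x',[np.median(t[(t[:,0]>a)&(t[:,0]<a+.01),2]).round(4) for a in (.025,.035,.045)])
m=box(225,345,100,235)&(abs(z-.08)<.004); t=T[m]
print('block x max',t[:,0].max(),'y',[((a.min()+a.max())/2).round(4) for a in [t[(t[:,0]>x)&(t[:,0]<x+.01),1] for x in (.02,.03,.04,.05)]],t[:,1].min(),t[:,1].max())
sl=box(270,300,100,135)&(z<.079)&(z>.055); t=T[sl]; print('notch',len(t), t.min(0).round(4) if len(t) else 0,t.max(0).round(4) if len(t) else 0)
c=np.array([.6048,-.1198,0.08]); print('slot in tool',((c-w2)@Rm).round(4))
E
```

```text
rail x max 0.057781178795953486 y [np.float64(-0.001), np.float64(-0.0008), np.float64(-0.0008)] zmed by x [np.float64(-0.0113), np.float64(-0.0113), np.float64(-0.0113)]
block x max 0.06438395727279406 y [np.float64(0.0017), np.float64(0.0016), np.float64(0.0017), np.float64(0.0018)] -0.031207254673755038 0.031854660671778605
notch 170 [ 0.0499 -0.0077  0.1251] [0.0643 0.0111 0.1293]
slot in tool [-0.0004  0.0012  0.1232]
```

```bash
python3 -m pendant '[[[0,0.0018,0.02],[0,0,0],0.0],[[0,0,0.02],[0,0,0],0.0],[[0,0,0.02],[0,0,0],0.0],[[0,0,0.004],[0,0,0],0.0],[[0,0,0],[0,0,0],0.0],[[0,0,0],[0,0,0],0.0]]' 30
python3 refine.py w9; python3 - <<'E'
from comb import *
Rm=R.from_rotvec(arm.observe()['ee_rot']).as_matrix(); T=(P-w2)@Rm
m=box(265,300,125,245)&(z>.14);t=T[m];print('rail y',[((a.min()+a.max())/2).round(4) for a in [t[(t[:,0]>a)&(t[:,0]<a+.01),1] for a in (.025,.035,.045)]],t[:,0].max())
m=box(205,365,60,235)&(abs(z-.08)<.004); t=T[m]
print('block x max',t[:,0].max(),'y',[((a.min()+a.max())/2).round(4) for a in [t[(t[:,0]>x)&(t[:,0]<x+.01),1] for x in (.02,.03,.04,.05)]])
E
```

```text
clock: 14.98
position: [0.6065, -0.1198, 0.1409]
ee_rot: [1.887, 2.51, 0.001]
force: [0.2, -0.4, -0.1]
width: 0.13
[ 0.6065 -0.1198  0.1409] [-2.777e-01  9.607e-01 -5.000e-04] [ 0.2 -0.4 -0.1] 0.13
rail y [np.float64(-0.0006), np.float64(-0.0004), np.float64(-0.0004)] 0.05843462502471836
block x max 0.06525465473954063 y [np.float64(-0.0012), np.float64(-0.0011), np.float64(-0.0012), np.float64(-0.0012)]
```

View pics/w9.png

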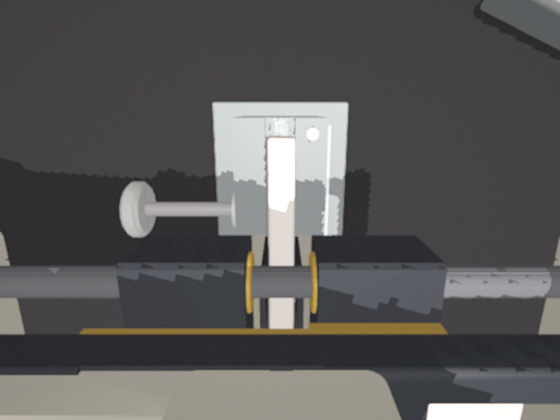

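```bash
python3 -m pendant '[[[0,-0.001,0.008],[0,0,0],0.0],[[0,0,0.006],[0,0,0],0.0],[[0,0,0.006],[0,0,0],0.0],[[0,0,0],[0,0,0],0.0]]' 30; python3 -m pendant '[[[0,0,0.008],[0,0,0],0.0],[[0,0,0.008],[0,0,0],0.0],[[0,0,0],[0,0,0],0.0]]' 30
```

```text
clock: 15.52
position: [0.6045, -0.1202, 0.1192]
ee_rot: [-1.888, -2.51, 0.001]
force: [-0.6, -0.4, -0.1]
width: 0.126
clock: 15.9
position: [0.6043, -0.1202, 0.103]
ee_rot: [-1.888, -2.51, 0.001]
force: [-0.2, -0.0, 0.7]
width: 0.13
```

Teeth are about 30 mm inside the slot with no contact force. I'll lower the rest of the way.

```bash
python3 -m pendant '[[[0,0,0.006],[0,0,0],0.0],[[0,0,0.006],[0,0,0],0.0],[[0,0,0.004],[0,0,0],0.0],[[0,0,0.002],[0,0,0],0.0],[[0,0,0.001],[0,0,0],0.0],[[0,0,0],[0,0,0],0.0]]' 30; python3 refine.py w10; python3 -c "
from h import *
im,d=arm.get_image('scene');cv2.imwrite('pics/s10.png',cv2.resize(im[150:290,160:360,::-1],None,fx=4,fy=4))"
```

```text
clock: 16.65
position: [0.605, -0.1203, 0.085]
ee_rot: [1.888, 2.51, 0.0]
force: [0.1, -0.4, -0.8]
width: 0.125
[ 0.605  -0.1203  0.085 ] [-2.773e-01  9.608e-01 -1.000e-04] [ 0.1 -0.4 -0.8] 0.125
```

View pics/s10.png

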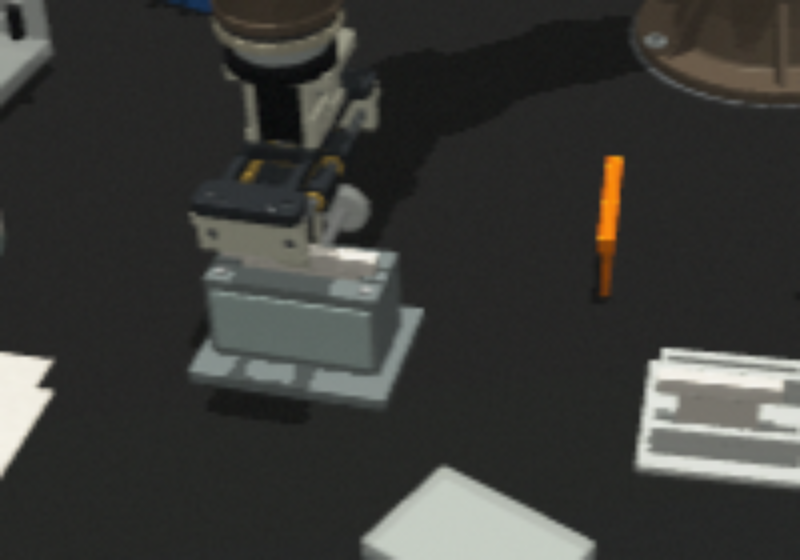

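```bash
python3 -m pendant '[[[0,0,0.001],[0,0,0],0.0],[[0,0,0.0007],[0,0,0],0.0],[[0,0,0],[0,0,0],0.0]]' 30;python3 -m pendant '[[[0,0,0.0006],[0,0,0],0.0],[[0,0,0],[0,0,0],0.0]]' 30
```

```text
clock: 17.12
position: [0.605, -0.1202, 0.0832]
ee_rot: [1.888, 2.511, -0.0]
force: [0.0, -0.4, -1.0]
width: 0.127
clock: 17.38
position: [0.605, -0.1202, 0.0831]
ee_rot: [1.888, 2.51, -0.0]
force: [-1.4, 0.5, 5.1]
width: 0.128
```

Contact at +5 N, so the rail is resting on the stand. Releasing and rising.

```bash
python3 -m pendant '[[[0,0,0],[0,0,0],0.02],[[0,0,0],[0,0,0],0.035],[[0,0,0],[0,0,0],0.035],[[0,0,0],[0,0,0],0.035],[[0,0,-0.02],[0,0,0],0.035],[[0,0,-0.03],[0,0,0],0.035],[[0,0,-0.04],[0,0,0],0.035],[[0,0,-0.04],[0,0,0],0.035],[[0,0,0],[0,0,0],0.035]]' 30; python3 refine.py w11; python3 - <<'E'
from comb import *
im,d2=arm.get_image('scene');cv2.imwrite('pics/s11.png',cv2.resize(im[150:290,160:360,::-1],None,fx=4,fy=4))
rect(box(200,360,80,260)&(z>.088)&(z<.105),'rail')
E
```

```text
clock: 18.5
position: [0.6069, -0.12, 0.2161]
ee_rot: [1.885, 2.506, 0.005]
force: [-0.5, -0.8, -0.1]
width: 0.381
[ 0.6069 -0.12    0.2161] [-0.2773  0.9608 -0.0025] [-0.5 -0.8 -0.1] 0.381
rail 1915 [ 604.2 -119.6] [ 11.6 114.4] 16.23 0.095 tool shift [ 0.001  -0.0014 -0.    ]
```

View pics/w11.png

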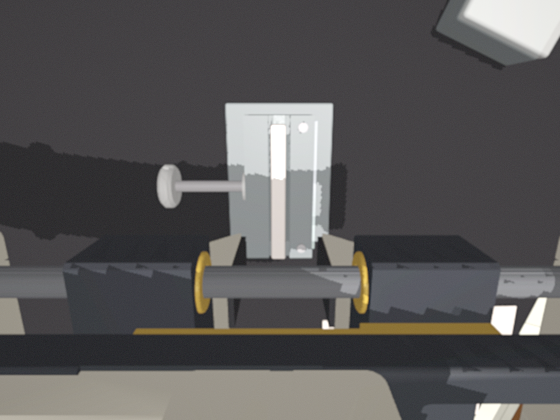

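View pics/s11.png

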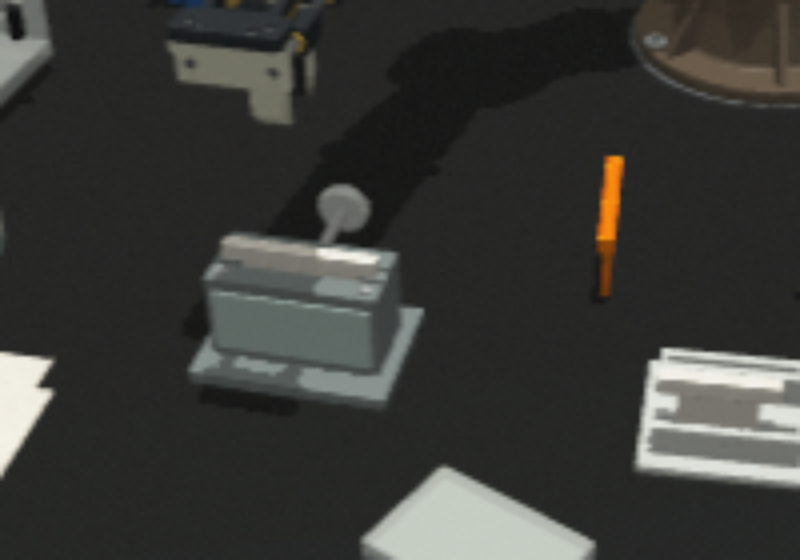

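The comb's rail (279,190 in the wrist view) is seated and centred, with its top about 94 mm high, and the knob is still out. Next I'll go in front of the knob with shut fingers.

```bash
python3 -m pendant '[[[0,-0.0335,0],[0,0,0],0.02],[[0,-0.0335,0],[0,0,0],0.0],[[0,-0.0335,0],[0,0,0],0.0],[[0,-0.0335,0],[0,0,0],0.0],[[0,0,0],[0,0,10],0.0],[[0,0,0],[0,0,10],0.0],[[0,0,0],[0,0,10],0.0],[[0,0,0],[0,0,10],0.0],[[0,0,0],[0,0,10],0.0],[[0,0,0],[0,0,10],0.0]]' 30
python3 -m pendant '[[[0,0,0],[0,0,10],0.0],[[0,0,0],[0,0,10],0.0],[[0,0,0],[0,0,10],0.0],[[0,0,0],[0,0,0],0.0],[[0,0,0],[0,0,0],0.0]]' 30
python3 refine.py w12;python3 - <<'E'
from comb import *
rect(box(240,320,100,300)&(z>.045)&(z<.09)&(P[...,0]<.55),'knob')
E
```

```text
clock: 19.85
position: [0.4752, -0.1573, 0.2111]
ee_rot: [-2.893, -1.221, 0.003]
force: [-0.9, 0.7, -0.3]
width: 0.004
clock: 20.48
position: [0.4758, -0.1573, 0.2119]
ee_rot: [-3.109, -0.446, 0.002]
force: [-0.5, -0.1, -0.2]
width: 0.01
[ 0.4758 -0.1573  0.2119] [ 0.9597  0.2812 -0.0012] [-0.5 -0.1 -0.2] 0.01
knob 1170 [ 525.5 -142.5] [48.2 39.1] -73.83 0.071 tool shift [ 0.0517 -0.0003 -0.    ]
```

View pics/w12.png

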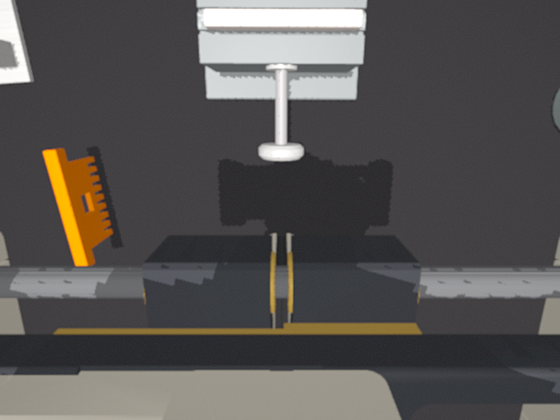

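```bash
python3 -m pendant '[[[0,0,0.03],[0,0,0.2],0.0],[[0,0,0.03],[0,0,0],0.0],[[0,0,0.03],[0,0,0],0.0],[[0,0,0.03],[0,0,0],0.0],[[0,0,0.03],[0,0,0],0.0],[[0,0,0.012],[0,0,0],0.0],[[0.006,0,0],[0,0,0],0.0],[[0.006,0,0],[0,0,0],0.0],[[0,0,0],[0,0,0],0.0]]' 30; python3 refine.py w13
```

```text
clock: 21.65
position: [0.4893, -0.1539, 0.0516]
ee_rot: [3.111, 0.436, 0.004]
force: [0.6, 0.1, 0.4]
width: 0.007
[ 0.4893 -0.1539  0.0516] [0.9615 0.2747 0.0022] [0.6 0.1 0.4] 0.007
```

View pics/w13.png

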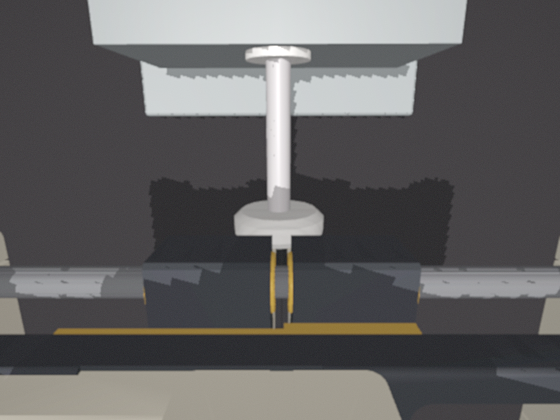

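The shut fingers (281,240) are centred just in front of the knob face. Pushing now.

```bash
python3 -m pendant '[[[0.004,0,0],[0,0,0],0.0],[[0.004,0,0],[0,0,0],0.0],[[0.004,0,0],[0,0,0],0.0],[[0.004,0,0],[0,0,0],0.0],[[0,0,0],[0,0,0],0.0]]' 30;python3 -m pendant '[[[0.004,0,0],[0,0,0],0.0],[[0.004,0,0],[0,0,0],0.0],[[0.002,0,0],[0,0,0],0.0],[[0.002,0,0],[0,0,0],0.0],[[0,0,0],[0,0,0],0.0]]' 30
```

```text
clock: 22.32
position: [0.5042, -0.1494, 0.0507]
ee_rot: [-3.111, -0.435, -0.002]
force: [-0.5, -0.1, -0.3]
width: 0.004
clock: 22.95
position: [0.5149, -0.1464, 0.0506]
ee_rot: [3.111, 0.435, 0.0]
force: [0.2, 0.2, -0.1]
width: 0.009
```

```bash
python3 -m pendant '[[[0.002,0,0],[0,0,0],0.0],[[0,0,0],[0,0,0],0.0]]' 30; python3 refine.py w14
```

```text
clock: 23.2
position: [0.5165, -0.1459, 0.0506]
ee_rot: [3.111, 0.434, -0.001]
force: [-1.1, -0.1, -0.6]
width: 0.002
[ 0.5165 -0.1459  0.0506] [ 9.618e-01  2.739e-01 -4.000e-04] [-1.1 -0.1 -0.6] 0.002
```

View pics/w14.png

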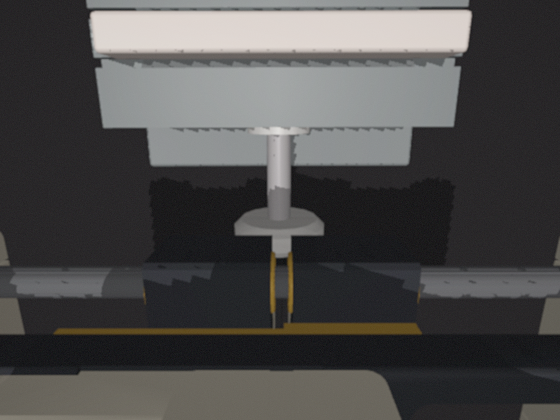

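```bash
python3 - <<'E'
from comb import *
s=np.array([.6048,-.1198,.08]);y=np.radians(16.1);A=np.array([[np.cos(y),-np.sin(y),0],[np.sin(y),np.cos(y),0],[0,0,1]])
S=(P-s)@A
for nm,m in (('disc',box(236,265,205,236)),('disc r',box(298,322,205,236)),('block front edge',box(120,250,60,128)&(abs(z-.08)<.005)),('rail',box(100,465,10,52)&(z>.085))):
    q=S[m]; print(nm,len(q),np.percentile(q,[2,50,98],axis=0).round(4).tolist())
E
```

```text
disc 838 [[-0.0881, 0.0067, -0.0799], [-0.0701, 0.0131, -0.0118], [-0.0564, 0.0271, 0.043]]
disc r 689 [[-0.0878, -0.0251, -0.0798], [-0.0706, -0.013, -0.0114], [-0.0565, -0.0075, 0.0427]]
block front edge 8477 [[-0.0292, 0.0118, -0.0016], [-0.0182, 0.0339, 0.0009], [-0.0073, 0.0563, 0.0023]]
rail 14876 [[-0.0062, -0.0541, 0.0136], [-0.0007, -0.0008, 0.015], [0.0047, 0.0524, 0.0164]]
```

```bash
python3 -m pendant '[[[0.0015,0,0],[0,0,0],0.0],[[0,0,0],[0,0,0],0.0]]' 30; python3 -m pendant '[[[0.0015,0,0],[0,0,0],0.0],[[0,0,0],[0,0,0],0.0]]' 30;
```

```text
clock: 23.5
position: [0.5165, -0.1459, 0.0504]
ee_rot: [3.111, 0.434, -0.004]
force: [-5.6, -0.5, 4.0]
width: 0.005
clock: 23.75
position: [0.5164, -0.1459, 0.0503]
ee_rot: [-3.112, -0.433, 0.009]
force: [-10.1, -2.5, 7.7]
width: 0.005
```

The fingers have stopped moving and the force rises, and that position matches the home face position. Backing off.

```bash
python3 -m pendant '[[[-0.01,0,0],[0,0,0],0.0],[[-0.02,0,0],[0,0,0],0.0],[[-0.02,0,0],[0,0,0],0.0],[[0,0,-0.04],[0,0,0],0.0],[[0,0,-0.04],[0,0,0],0.0],[[0,0,-0.04],[0,0,0],0.0],[[0,0,-0.04],[0,0,0],0.0],[[0,0,0],[0,0,0],0.0],[[0,0,0],[0,0,0],0.0]]' 30; python3 refine.py w15; python3 - <<'E'
from comb import *
s=np.array([.6048,-.1198,.08]);y=np.radians(16.1);A=np.array([[np.cos(y),-np.sin(y),0],[np.sin(y),np.cos(y),0],[0,0,1]])
S=(P-s)@A
m=(d>0)&(abs(S[...,1])<.025)&(S[...,2]>-.035)&(S[...,2]<.003)&(S[...,0]<-.05)&(S[...,0]>-.12);q=S[m];print('knob',len(q),np.percentile(q,[1,50,99],axis=0).round(4).tolist())
rect((d>0)&(z>.088)&(z<.105)&(abs(S[...,0])<.03)&(abs(S[...,1])<.07),'rail')
im,d=arm.get_image('top');cv2.imwrite('pics/t15.png',cv2.resize(im[100:260,140:360,::-1],None,fx=3.5,fy=3.5))
E
```

```text
clock: 24.88
position: [0.4711, -0.1588, 0.2102]
ee_rot: [3.111, 0.434, 0.0]
force: [-0.7, -0.2, -0.6]
width: 0.001
[ 0.4711 -0.1588  0.2102] [9.618e-01 2.739e-01 1.000e-04] [-0.7 -0.2 -0.6] 0.001
knob 914 [[-0.0811, -0.0182, -0.0162], [-0.0729, 0.0003, -0.0038], [-0.0504, 0.0185, 0.0029]]
rail 3188 [ 604.2 -120.9] [ 12.1 115.9] 15.96 0.0948 tool shift [ 1.387e-01  2.000e-04 -1.000e-04]
```

View pics/w15.png

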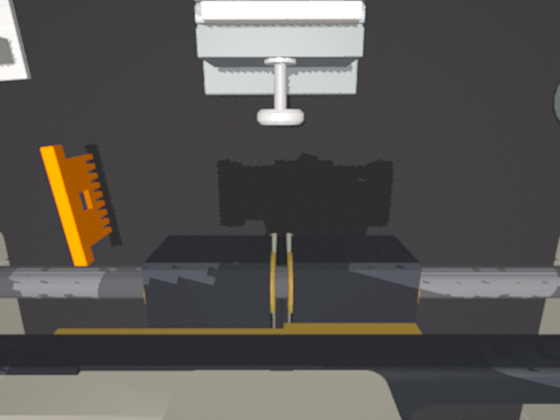

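View pics/t15.png

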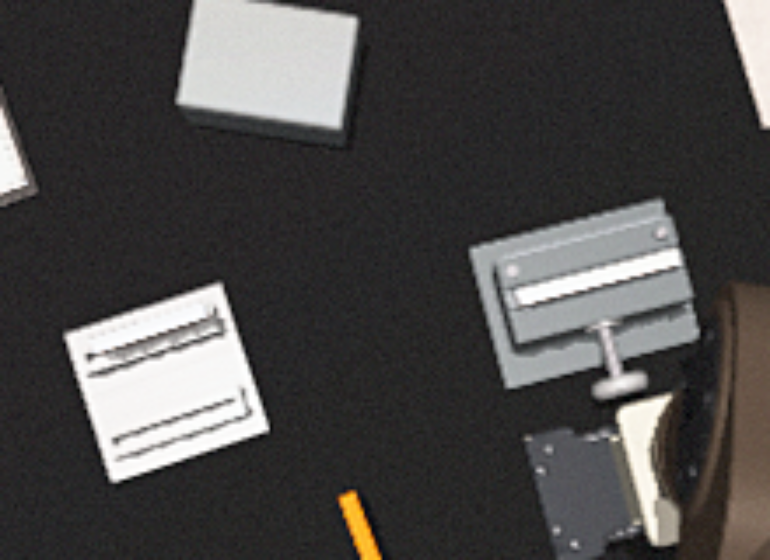

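The knob face is at -81 mm (home is -82). The rail is centred within about 1.5 mm, and the narrow comb is still in its bay.

```bash
python3 -c "
from cell import arm
print(arm.sign_off())"
```

```text
the job is handed in; nothing more can be done
None
```

The casting stand is ready for pouring, and I handed the job in at about 25 s of the 69 s allowed; sign-off gives no verdict.

I gripped the knob's stem and pulled it 25 mm to its outer detent. Then I took the white wide comb from the rack bay nearest the robot, lowered it into the slot until the rail touched at about 5 N, and let go. Finally I pushed the knob home with shut fingers, until they stopped moving and the force rose to about 10 N.

Last checks:
- **Knob:** its face measures 81 mm in front of the slot centre, and home is 82 mm.
- **Comb:** the middle of the rail is within about 1.5 mm of the slot centre, and its angle along the slot is within 0.2°. The rail's top reads 94.8 mm high, against 94 mm when fully seated.
- **Other things:** the narrow comb is still in its bay. I did not measure the tray, tip box and bottle again; no contact was seen on the way. The gripper is clear of everything.

One reading was too noisy to use: the wrist camera's depth on the knob disc while the fingers were still against it. I confirmed home by the contact force and measured it again after backing off. No check failed.

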